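# Feel for the keyway and lock the chemicals box

### The job

Lock the white laundry-chemicals box: take the red-handled key from its wooden stand, put it in the keyhole, and, pressing only lightly, turn it back and forth to find where its bit drops into the hidden slot. Push it fully home there, then turn it clockwise (seen from above) until its handle lies in line with the red marks, and leave it in the lock; do not force the key and do not disturb the things around.

Things in the scene. Friction and masses are not known exactly. Their poses are not given: they have to be found in the camera images.
- key_handle (a point): Centre of the key's red T-handle, a bar 46 mm long (its x axis), 12 mm thick (y) and 20 mm high (z, up); grip it from above across its thickness. Below it a steel neck 13 mm long and 12 mm wide, and a round steel barrel 33 mm long and 24 mm wide. The key is the same after a half turn. About 60 g. It stands loose in its stand and lifts straight out by 30 mm.
- key_tip (a point): Lowest point of the key, on its axis, 68 mm below the handle's centre; same axes as the handle. Here, under the barrel, is the flat bit: 12 mm high, 23 mm wide along the handle (x axis), 5 mm thick.
- key_stand: Fixed wooden block, 64 x 64 mm and 34 mm high, with a round hole 26 mm wide and 28 mm deep in its middle, in which the key stands. Origin at the centre of its underside.
- lockbox: White steel box, shut, fixed to the worktop: 150 mm (its x axis, front to back, pointing to the back) x 160 mm (y) and 100 mm high; origin at the centre of its underside. Two arcs of green dots on the lid show the sector in which the handle must point for the bit to drop in: 0.55 to 1.45 rad anticlockwise (seen from above) of the x axis. A laundry basket stands to its left: pass above it.
- keyhole (a point): Centre of the keyhole's mouth, 104 mm above the worktop, in a square steel lock plate (56 mm) 4 mm proud of the lid; axes as the box's. The hole is round, 26 mm wide, with a 4 mm chamfer. With the key fully home its tip is 31 mm below the mouth and its handle's centre 37 mm above it.
- core_face (a point): Centre of the core's face, 21 mm below the mouth, under a black dust seal (no resistance). Across it runs a slot for the bit, 6.5 mm wide, 10 mm deep, in a hidden direction. The core is sprung: it gives 1 mm under 2 to 4 N, then is solid. Turning a lightly pressed bit, the push fades near the slot (0.06 to 0.2 rad to either side, less if pressed farther), full at 0.35 rad; the slot is mid-way.
- locked_mark (a point): Middle of the rear of two red bars on the lid, 45 mm behind the keyhole along the box's x axis: the handle lies along this line when locked. With the bit fully home the core turns with the key against a friction of about 0.25 N m, clockwise to a solid stop at this line. Over 40 N of contact between key and lock counts as forcing.
- starch_can: Bystander: white and blue spray can, 54 mm wide and 196 mm high, loose, behind the box; origin at the centre of its underside.
- balm: Bystander: grey and blue round pot, 69 mm wide and 41 mm high, loose; origin at the centre of its underside.
- jar: Bystander: small jar with a dark lid, 44 mm wide and 105 mm high, loose; origin at the centre of its underside.

How it is judged (in metres and radians):
On the way, in this order (a step that is already met when the one before it is completed fails the run):
1. the key's tip is in the keyhole, at least 12 mm deep (z of key_tip in the frame of keyhole below -0.012 m and horizontal distance between key_tip and keyhole below 0.005 m), for 0.1 s.
2. the key is fully home in the slot (tip at least 28 mm below the mouth), before it is turned to the red marks (z of key_tip in the frame of keyhole below -0.028 m and horizontal distance between key_tip and keyhole below 0.005 m and angle between the x axis of key_handle and the x axis of lockbox, either way round above 0.35 rad), for 0.1 s.
At the end, for the whole second after the job is handed in: The key stands in the lock, fully home (its tip at least 28 mm below the keyhole's mouth and within 5 mm of its axis), upright within 0.2 rad, its handle within 0.17 rad of the line of the red marks, let go and at rest (z of key_tip in the frame of keyhole below -0.028 m and horizontal distance between key_tip and keyhole below 0.005 m and angle between the x axis of key_handle and the x axis of lockbox, either way round below 0.17 rad and angle between key_handle's own z axis and vertical below 0.2 rad); the robot touches nothing.
It fails at once if the key is forced: over 40 N between key and lock (contact force between key and lockbox above 40 N).
It fails at once if a bystander is moved by more than 30 mm (distance of any of starch_can, balm, jar from where it was at the start of the episode above 0.03 m).
It also fails if it takes over 72 s, if anything falls off the work surface, if the arm or the gripper's body presses on something with over 40 N, if the wrist force passes 120 N, or if a joint passes its speed limit or range.

### The arm

A 6-joint arm with a two-finger parallel gripper is mounted at the origin on a cart in front of the work surface, level with it; the furniture and walls round the work are solid. World frame = base frame: x ahead of the robot, y to its left, z up, the work surface at z = 0. Lengths are in mm, angles in degrees, forces in N, time in s.
With the tool pointing down it reaches from about 250 to 725 mm from the base axis. Payload 4 kg.
Tool frame: the origin (TCP) lies midway between the tips of the shut fingers; the grasp point (between the pads) lies bot.pinch_z behind it (bot.pinch_z is the distance from the TCP to the grasp point, in mm); z points along the fingers, y is the direction in which the jaws open and shut (so a half turn about z gives the same grasp; the last joint's range is limited). The gripper opens to 85 mm and grips with 20 to 120 N. Pads are 22 mm wide; open, the fingers measure 114 mm over their backs; the gripper's body (76 mm by 85 mm) begins 54 mm behind the grasp point. The pads swing forward as they close: fully open they stand 13 mm farther back than shut.
Start: joints at [-73.74, 13.785, 0.286, 76.501, 0, 90], TCP at [140.001, -479.999, 197.406] pointing down, gripper open.
Joint ranges: [-155.79, 155.79], [-60.16, 107.12], [-62.33, 73.08], [-114, 123.19], [-81.49, 82.49], [-180, 180]. Speed limits (degrees/s): [159.86, 159.86, 180, 180, 180, 180].

### API

Orientations are given as [roll, pitch, yaw] about the fixed x, y, z axes, in that order (R = Rz(yaw) Ry(pitch) Rx(roll)).
In Python, from plant import bot, eoat, solver, vision gives the robot as it stands. The module is installed in compiled form; this text tells all that it offers. Calls block until the motion is done:
- bot.move_ptp(position, orientation): joint-space move of the TCP to a pose.
- bot.move_linear(position, rate=150, rotation=None): straight line of the TCP; rotation=None keeps the orientation; rate is the mean speed in mm/s.
- bot.set_joints(angles): joint-space move.
- eoat.open_jaws() and eoat.grab(grasp_force=None): open the fingers fully, or close them until they stop; grasp_force is the grip in N (None keeps the last).
- bot.wait(seconds).
- solver.inverse_kinematics(position, orientation): joint angles nearest the present ones, or None.
- bot.observe(): the state.
- vision.get_image(name): name is "scene" or "top"; returns the picture (480x640x3 uint8, red, green, blue); there is no depth.
- vision.get_calibration(name): a dict with "intrinsics" (3x3 intrinsics, pixels), "pose" (4x4, takes a point from camera to world coordinates). Camera axes: x right, y up, looking along -z (the intrinsics and any distortion apply to the point x, -y, -z); pixel columns grow to the right and rows downward; lengths in mm; the calibration is good to about 2 mm. A picture is of the moment at which its call begins. get_calibration takes no time and is no camera call.
A pose or a line that the arm cannot do raises bot.Unreachable and nothing moves.
- bot.hand_in(): hands the job in, once; it reports no verdict.
The state is a dict: "time": time; "qpos": joint angles; "qvel": joint speeds; "tau": joint torques, N m; "ee_pos": TCP position; "ee_rot": TCP orientation; "wrist_force": force on the tool from outside, world axes, zero at the start; "ft_torque": the same for the moment, N m; "grip_width": finger opening in mm.
Only numpy, scipy, OpenCV 4.12 (cv2) and the standard library are available. Lean on these libraries where they do the work, as an engineer would, in place of code of your own. Each camera call takes 0.05 s, during which the arm holds its last target. There are 200 camera calls.

## Working session

There is one attempt and no reset: what is moved stays moved. The work goes in short steps, each a Python script; the robot and the scene stay as the last script left them, time stands still between calls to the robot, and variables do not carry over. Pictures are saved under pics/ and viewed, about 8 in all and at most 12, crops included, and the job is handed in when it is done.

```bash
mkdir -p pics; python3 - <<'E'
from plant import bot, eoat, solver, vision
import cv2, numpy as np
np.set_printoptions(precision=2,suppress=True)
for n in ("scene","top"):
    cv2.imwrite(f"pics/{n}0.png", vision.get_image(n)[:,:,::-1]); c=vision.get_calibration(n); print(n,c)
print(bot.observe(), bot.pinch_z)
E
```

```text
scene {'intrinsics': array([[554.4 ,   0.  , 324.28],
       [  0.  , 554.4 , 240.  ],
       [  0.  ,   0.  ,   1.  ]]), 'pose': array([[ -0.9 ,  -0.31,   0.29, 847.01],
       [  0.43,  -0.66,   0.61, 239.52],
       [  0.  ,   0.68,   0.73, 727.61],
       [  0.  ,   0.  ,   0.  ,   1.  ]])}
top {'intrinsics': array([[586.25,   0.  , 323.72],
       [  0.  , 586.25, 239.08],
       [  0.  ,   0.  ,   1.  ]]), 'pose': array([[   0.02,    0.97,   -0.24,  394.95],
       [  -1.  ,    0.02,    0.  , -292.42],
       [   0.01,    0.24,    0.97,  934.41],
       [   0.  ,    0.  ,    0.  ,    1.  ]])}
{'time': 0.1, 'qpos': array([-73.74,  13.83,   0.22,  76.5 ,  -0.  ,  90.  ]), 'qvel': array([-0.08, -0.16,  0.08, -0.04, -0.03,  0.02]), 'tau': array([ -0.  , -37.31,  25.3 ,   0.01,  -0.  ,   0.  ]), 'ee_pos': array([ 139.82, -479.39,  196.59]), 'ee_rot': array([-179.89,    0.  ,   16.26]), 'wrist_force': array([-0.27, -0.12,  0.21]), 'ft_torque': array([ 0.03,  0.  , -0.01]), 'grip_width': 85.44061879720589} 18.700000000000003
```

View pics/scene0.png

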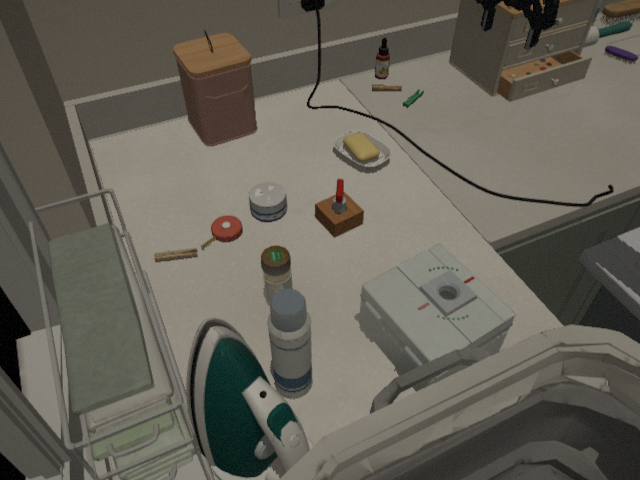

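View pics/top0.png

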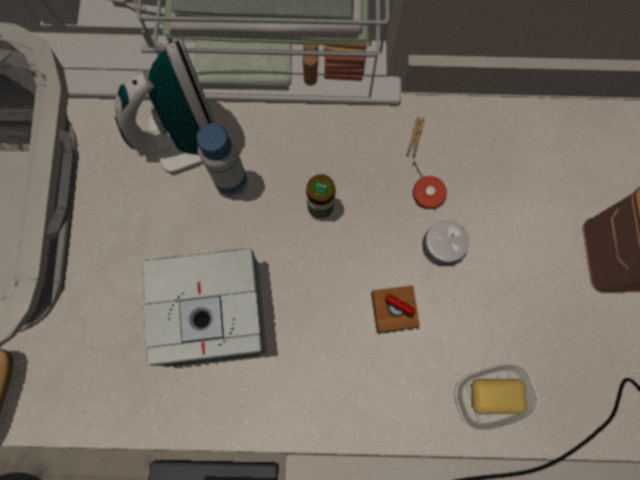

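The scene view shows the key's red handle near (340,190) and the keyhole near (450,292), with its red bars at (425,306) and (470,280). In the top view the handle is near (400,305), the keyhole near (202,319), and the bars near (199,288) and (203,348). The bystanders stand well clear of the key.

```bash
cat > h.py <<'E'
from plant import bot, eoat, solver, vision
import cv2, numpy as np
np.set_printoptions(precision=2,suppress=True)
def ray(n,px):
    c=vision.get_calibration(n); K=c["intrinsics"]; P=c["pose"]
    d=np.linalg.inv(K)@[px[0],px[1],1]; d=P[:3,:3]@(d*[1,-1,-1]); return P[:3,3],d/np.linalg.norm(d)
def onz(n,px,z):
    o,d=ray(n,px); return o+d*(z-o[2])/d[2]
def tri(a,b):
    (o1,d1),(o2,d2)=ray("scene",a),ray("top",b)
    t=np.linalg.lstsq(np.c_[d1,-d2],o2-o1,rcond=None)[0]
    p,q=o1+t[0]*d1,o2+t[1]*d2; return (p+q)/2,np.linalg.norm(p-q)
def red(im,box):
    x0,y0,x1,y1=box; r=im[y0:y1,x0:x1].astype(int)
    m=((r[...,0]>90)&(r[...,0]>1.8*r[...,1])&(r[...,0]>1.8*r[...,2])).astype(np.uint8)
    if m.sum()==0: return []
    n,l,s,c=cv2.connectedComponentsWithStats(m)
    return [(s[i,4],c[i]+[x0,y0],cv2.minAreaRect(np.argwhere(l==i)[:,::-1].astype(np.float32)+[[np.float32(x0),np.float32(y0)]]),(np.argwhere(l==i)[:,::-1]+[x0,y0])) for i in range(1,n) if s[i,4]>8]
E
python3 - <<'E'
from h import *
S=vision.get_image("scene");T=vision.get_image("top")
for n,im,bs in (("scene",S,[(325,170,360,215),(405,260,490,320)]),("top",T,[(375,285,420,330),(185,275,215,360)])):
    for b in bs:
        for r in red(im,b): print(n,r[:3])
a=cv2.resize(S[240:340,360:520],(800,500),interpolation=cv2.INTER_CUBIC)
cv2.imwrite("pics/s_lock.png",a[:,:,::-1])
a=np.hstack([cv2.resize(T[265:365,150:250],(400,400),interpolation=cv2.INTER_CUBIC),cv2.resize(T[280:340,365:425],(400,400),interpolation=cv2.INTER_CUBIC)])
cv2.imwrite("pics/t_lock.png",a[:,:,::-1])
E
```

```text
scene (np.int32(99), array([339.47, 187.55]), ((339.0, 187.5), (17.0, 6.0), 90.0))
scene (np.int32(21), array([468.9 , 279.38]), ((468.9117431640625, 279.3529357910156), (1.8864845037460327, 9.432422637939453), 59.036251068115234))
top (np.int32(246), array([399.61, 302.83]), ((399.84716796875, 302.8827819824219), (32.629608154296875, 8.116546630859375), 29.357751846313477))
top (np.int32(18), array([198.56, 286.61]), ((198.5, 287.0), (10.0, 1.0), 90.0))
top (np.int32(18), array([202.78, 347.06]), ((202.802001953125, 347.51983642578125), (10.945408821105957, 1.492555856704712), 84.2894058227539))
```

View pics/s_lock.png

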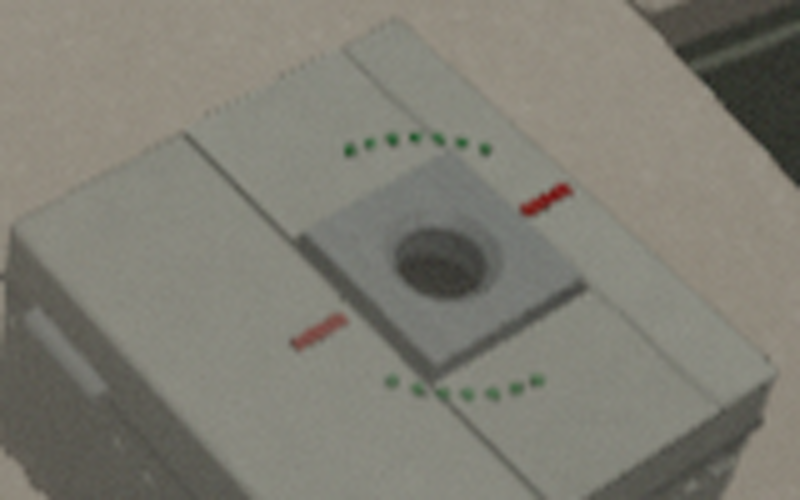

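View pics/t_lock.png

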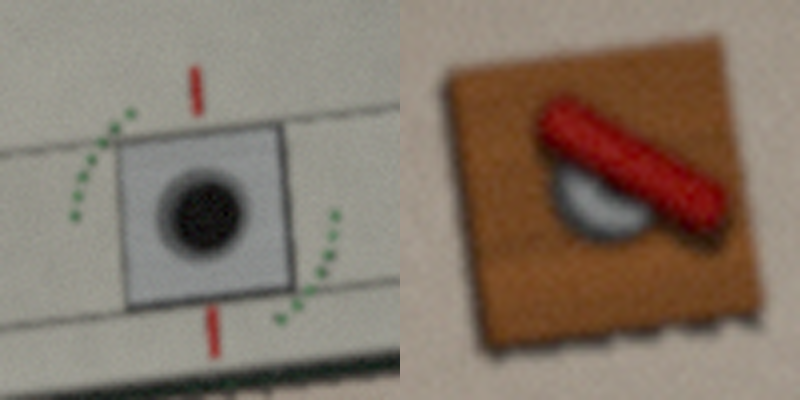

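The crops show the plate's corners clearly. In the scene crop they are at (300,235), (450,150), (585,285) and (432,373). In the top crop they are at (117,138), (283,122), (296,290) and (128,310). The key's handle runs diagonally in its stand. I'll compare the independent estimates.

```bash
cat > m.py <<'E'
from h import *
sc=(np.array([[300,235],[450,150],[585,285],[432,373.]])+.5)/5-.5+[360,240]
tc=(np.array([[117,138],[283,122],[296,290],[128,310.]])+.5)/4-.5+[150,265]
from itertools import permutations
# order by azimuth using z=104 plane
A=np.array([onz("scene",p,104) for p in sc]);B=np.array([onz("top",p,104) for p in tc])
perm=min(permutations(range(4)),key=lambda q:np.linalg.norm(A-B[list(q)])); tc=tc[list(perm)]
print("plate z104 scene mean",A.mean(0),"top mean",B.mean(0))
for a,b in zip(sc,tc): print("corner",*tri(a,b))
def redl(im,box,ratio=1.35,mn=70):
    x0,y0,x1,y1=box; r=im[y0:y1,x0:x1].astype(float)
    w=np.clip(r[...,0]-ratio*np.maximum(r[...,1],r[...,2]),0,None); w[r[...,0]<mn]=0
    yy,xx=np.mgrid[y0:y1,x0:x1]; return np.array([(w*xx).sum(),(w*yy).sum()])/w.sum()
S=np.mean([vision.get_image("scene") for _ in range(4)],0);T=np.mean([vision.get_image("top") for _ in range(4)],0)
m=[redl(S,(415,298,433,314)),redl(S,(460,270,478,288)),redl(T,(190,278,208,297)),redl(T,(195,338,212,357))]
print(m)
f=tri(m[0],m[2]);g=tri(m[1],m[3]);print("rear",f,"front",g,"mid",(f[0]+g[0])/2,"yaw",np.degrees(np.arctan2(*(f[0]-g[0])[1::-1])))
for n,i in(("scene",0),("top",2)):
    a,b=onz(n,m[i],100),onz(n,m[i+1],100); print(n,(a+b)/2,np.linalg.norm(a-b),np.degrees(np.arctan2(*(a-b)[1::-1])))
# dark hole centroid
for n,im,b in(("top",T,(185,302,220,337)),):
    x0,y0,x1,y1=b; g_=im[y0:y1,x0:x1].mean(2); yy,xx=np.nonzero(g_<100); c=[xx.mean()+x0,yy.mean()+y0]; print("hole",c,onz(n,c,100),len(xx))
# key handle
ks,kt=redl(S,(325,170,360,215)),redl(T,(375,285,420,330))
print("handle",tri(ks,kt))
r=max(red(T.astype(np.uint8),(375,285,420,330)),key=lambda r:r[0])
p=cv2.boxPoints(r[2]); e=sorted([(np.linalg.norm(p[i]-p[i-1]),(p[i]+p[i-1])/2) for i in range(4)],key=lambda t:t[0])[:2]
z=tri(ks,kt)[0][2]
a,b=onz("top",e[0][1],z+10),onz("top",e[1][1],z+10); print("ends",a,b,np.linalg.norm(a-b),"yaw",np.degrees(np.arctan2(*(a-b)[1::-1])),"mid",(a+b)/2)
# stand top corners
r=T.astype(float);mk=((r[...,0]>1.4*r[...,2])&(r[...,0]>60)).astype(np.uint8);mk[:,:365]=0;mk[:,425:]=0;mk[:280]=0;mk[340:]=0
mk=cv2.morphologyEx(mk,cv2.MORPH_CLOSE,np.ones((9,9)));q=np.argwhere(mk)[:,::-1].astype(np.float32);R=cv2.minAreaRect(q);print("stand",R,onz("top",R[0],34), [np.round(np.linalg.norm(onz("top",cv2.boxPoints(R)[i],34)-onz("top",cv2.boxPoints(R)[i-1],34)),1) for i in (0,1)])
E
python3 m.py
```

```text
plate z104 scene mean [ 480.19 -119.54  104.  ] top mean [ 477.72 -122.74  104.  ]
corner [ 510.82 -146.51  100.57] 1.8358778167156047
corner [ 452.34 -155.21   99.2 ] 0.2587869402093156
corner [444.68 -97.16  98.42] 1.4480686863474348
corner [503.97 -88.66 102.3 ] 0.4318178199022188
[array([423.4 , 305.72]), array([468.75, 279.47]), array([198.66, 287.37]), array([202.9 , 347.34])]
rear (array([ 522.39, -115.3 ,   99.36]), np.float64(0.7696715519081706)) front (array([ 437.69, -127.35,   99.56]), np.float64(0.27642316892301044)) mid [ 480.04 -121.32   99.46] yaw 8.10226109575068
scene [ 480.55 -121.18  100.  ] 85.77832526515988 8.044653502330462
top [ 479.79 -121.26  100.  ] 85.31015667867659 8.199277112435817
hole [np.float64(200.2133676092545), np.float64(318.4215938303342)] [ 477.76 -120.64  100.  ] 389
handle (array([ 506.6 , -404.53,   66.53]), np.float64(2.5921457794446883))
ends [ 521.21 -386.03   76.53] [ 498.38 -427.46   76.53] 47.30838655233383 yaw 61.14171139250172 mid [ 509.8  -406.75   76.53]
stand ((395.2099609375, 308.469970703125), (43.133514404296875, 43.27493667602539), 81.8698959350586) [ 506.7 -405.3   34. ] [np.float64(66.0), np.float64(67.4)]
```

Keyhole ≈ (478.5, -121.3), box yaw 8.1°, lid 99.5 to 100 (expected 100). The key axis is about (507, -405.3) with handle yaw 61°. The triangulated handle height of 66.5 is low against the expected 74, because the end-on scene mask is biased. The top ray and the stand centre agree at 74 to 84. Checking IK and then grasping.

```bash
python3 - <<'E'
from h import *
for y in (61,-119):
    for p in ([507,-405.3,120],[507,-405.3,55]): print(y,solver.inverse_kinematics(p,[180,0,y]))
    for yy in (0,90): print(y,yy,solver.inverse_kinematics([478.5,-121.3,190],[180,0,yy+(y<0)*-180]),solver.inverse_kinematics([478.5,-121.3,120],[180,0,yy+(y<0)*-180]))
bot.move_ptp([507,-405.3,150],[180,0,61]); o=bot.observe(); print(o["time"],o["ee_pos"],o["ee_rot"],o["qpos"])
S=vision.get_image("scene")
a=cv2.resize(S[100:260,230:430],(750,600),interpolation=cv2.INTER_CUBIC); cv2.imwrite("pics/pre.png",a[:,:,::-1])
E
```

```text
61 [-38.64  33.09  17.85  74.76   0.    80.36]
61 [-38.64  35.54  12.12  66.57   0.    80.36]
61 0 [-14.22  13.26  -1.51  75.23   0.   165.78] [-14.22  15.85  -8.87  65.28   0.   165.78]
61 90 [-14.22  13.26  -1.51  75.23   0.    75.78] [-14.22  15.85  -8.87  65.28   0.    75.78]
-119 [-38.64  33.09  17.85  74.76   0.   -99.64]
-119 [-38.64  35.54  12.12  66.57   0.   -99.64]
-119 0 [-14.22  13.26  -1.51  75.23   0.   -14.22] [-14.22  15.85  -8.87  65.28   0.   -14.22]
-119 90 [ -14.22   13.26   -1.51   75.23    0.   -104.22] [ -14.22   15.85   -8.87   65.28    0.   -104.22]
2.0083 [ 506.   -406.21  150.39] [179.99   0.03  60.89] [-38.74  32.27  21.    78.72  -0.03  80.36]
```

View pics/pre.png

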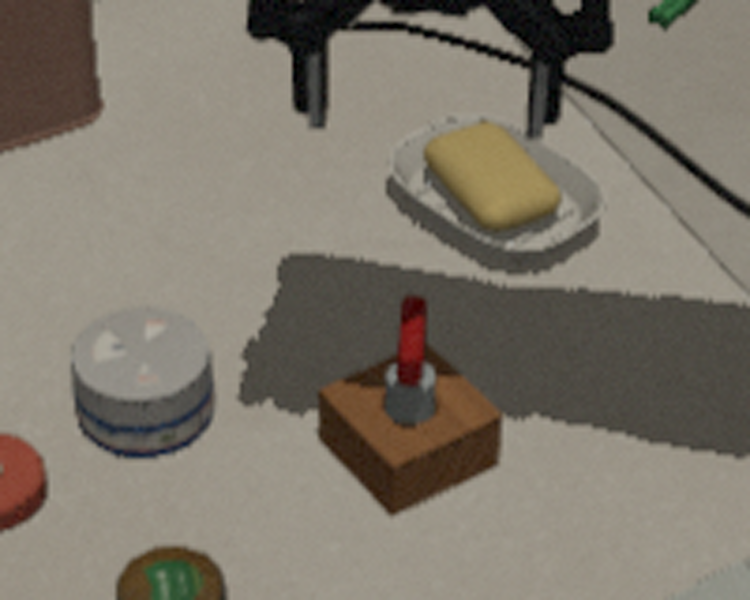

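Fingers straddle the handle (crop (412,340)) and the balm clears the outer finger by about 28 mm. Descending to grasp.

```bash
python3 - <<'E'
from h import *
bot.move_linear([507,-405.3,56],rate=80); bot.wait(.2); o=bot.observe(); print(o["time"],o["ee_pos"],o["wrist_force"])
eoat.grab(70); bot.wait(.3); o=bot.observe(); print(o["time"],o["ee_pos"],o["wrist_force"],o["grip_width"])
bot.move_linear([507,-405.3,150],rate=80); bot.wait(.2); o=bot.observe(); print(o["time"],o["ee_pos"],o["wrist_force"],o["grip_width"])
bot.move_ptp([478.5,-121.3,200],[180,0,73]); bot.wait(.4); o=bot.observe(); print(o["time"],o["ee_pos"],o["ee_rot"],o["wrist_force"],o["ft_torque"],o["grip_width"])
S=vision.get_image("scene");T=vision.get_image("top"); np.savez("hold.npz",S=S,T=T)
a=np.hstack([cv2.resize(S[150:330,360:520],(390,440),interpolation=cv2.INTER_CUBIC),cv2.resize(T[230:390,130:270],(385,440),interpolation=cv2.INTER_CUBIC)]); cv2.imwrite("pics/hold.png",a[:,:,::-1])
E
```

```text
3.5833 [ 507.28 -405.53   56.55] [ 0.19 -0.14  0.8 ]
4.65 [ 506.99 -405.3    56.  ] [-0.22  0.36 -0.13] 0.08212648330128137
6.175 [ 506.74 -405.11  149.41] [-0.42 -0.31  0.2 ] -0.3702160933062128
7.6917 [ 478.52 -121.82  199.74] [-179.97    0.     72.94] [-0.04 -0.53  0.37] [-0.06  0.02  0.  ] 0.22336010792012995
```

View pics/hold.png

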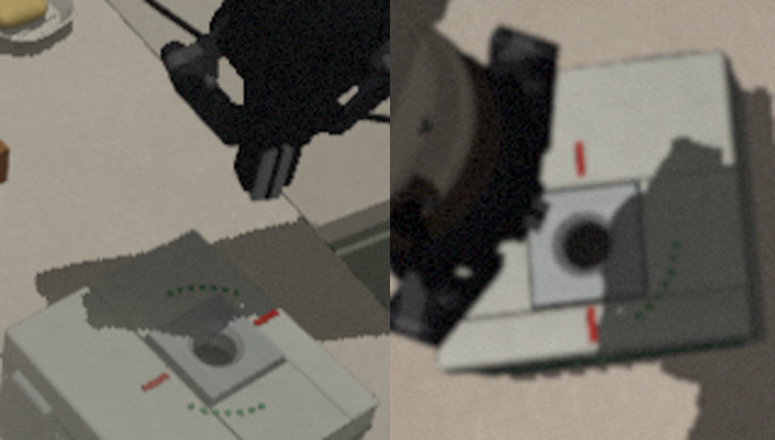

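The grasp missed: grip width is about 0 and the fingers are empty. I'll look at the stand.

```bash
python3 - <<'E'
from h import *
d=np.load("hold.npz");S,T=d["S"],d["T"]
for n,im,b in (("scene",S,(290,150,400,240)),("top",T,(360,270,440,345))):
    for r in red(im,b): print(n,r[:3])
a=np.hstack([cv2.resize(S[150:250,290:390],(400,400),interpolation=cv2.INTER_CUBIC),cv2.resize(T[260:360,350:450],(400,400),interpolation=cv2.INTER_CUBIC)]); cv2.imwrite("pics/stand2.png",a[:,:,::-1])
E
```

```text
scene (np.int32(106), array([339.42, 188.08]), ((339.0, 187.5), (17.0, 6.0), 90.0))
top (np.int32(263), array([399.63, 303.27]), ((399.86279296875, 303.2495422363281), (32.244747161865234, 8.63072681427002), 28.810794830322266))
```

View pics/stand2.png

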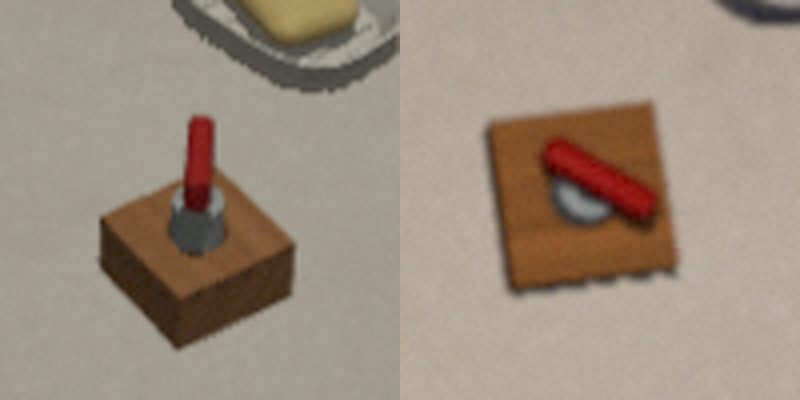

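```bash
python3 - <<'E'
from h import *
def proj(n,X):
    c=vision.get_calibration(n);p=np.linalg.inv(c["pose"])@[*X,1];q=c["intrinsics"]@(p[:3]*[1,-1,-1]);return q[:2]/q[2]
for X in ([478.52,-121.82,199.74],[478.52,-121.82,218]): print("tcp",proj("scene",X),proj("top",X))
for X in ([507,-405.3,74],[507,-405.3,84],[507,-405.3,56],[507,-405.3,34],[507,-405.3,0]): print(X,proj("scene",X),proj("top",X))
d=np.radians(61);u=23*np.array([np.cos(d),np.sin(d)])
for s in(1,-1): print(proj("scene",[507+s*u[0],-405.3+s*u[1],84]),proj("top",[507+s*u[0],-405.3+s*u[1],84]))
o=bot.observe();print(o["qpos"],o["ee_pos"],o["grip_width"],o["time"])
E
```

```text
tcp [460.42 244.25] [185.37 309.5 ]
tcp [463.08 234.53] [182.03 307.72]
[507, -405.3, 74] [340.5  189.86] [398.6  304.98]
[507, -405.3, 84] [340.65 185.58] [399.49 304.11]
[507, -405.3, 56] [340.23 197.41] [397.04 306.5 ]
[507, -405.3, 34] [339.92 206.37] [395.21 308.28]
[507, -405.3, 0] [339.45 219.65] [392.55 310.86]
[340.06 194.47] [385.66 296.15]
[341.23 176.97] [413.42 312.11]
[-14.25  13.02  -0.34  76.65  -0.    92.78] [ 478.51 -121.56  199.85] -0.08072449259198619 7.7917
```

The fingertips in the hold pictures sit higher than the reported TCP projects to: about (469,231) seen against (460,244) expected in the scene view. I'll measure that offset by moving the closed fingers over plain table and triangulating.

```bash
python3 - <<'E'
from h import *
print(tri((468.7,231),(183.5,308)))
def proj(n,X):
    c=vision.get_calibration(n);p=np.linalg.inv(c["pose"])@[*X,1];q=c["intrinsics"]@(p[:3]*[1,-1,-1]);return q[:2]/q[2]
bot.move_ptp([420,-290,150],[180,0,61]); bot.wait(.4); o=bot.observe(); print(o["time"],o["ee_pos"],o["grip_width"])
S=vision.get_image("scene");T=vision.get_image("top"); np.savez("tip.npz",S=S,T=T)
L=[]
for n,im in(("scene",S),("top",T)):
    p=proj(n,o["ee_pos"]); print(n,p); x,y=(p-[40,50]).astype(int); x=max(x,0);y=max(y,0); print("crop origin",x,y)
    L.append(cv2.resize(im[y:y+80,x:x+80],(400,400),interpolation=cv2.INTER_CUBIC)); cv2.drawMarker(L[-1],tuple(((p-[x,y])*5+2).astype(int).tolist()),(255,0,255),0,12)
cv2.imwrite("pics/tip.png",np.hstack(L)[:,:,::-1])
E
```

```text
(array([ 475.04, -122.44,  223.18]), np.float64(7.0608629494235355))
8.9583 [ 420.55 -289.37  150.27] 0.0069503793133285224
scene [423.72 182.88]
crop origin 383 132
top [318.17 361.32]
crop origin 278 311
```

View pics/tip.png

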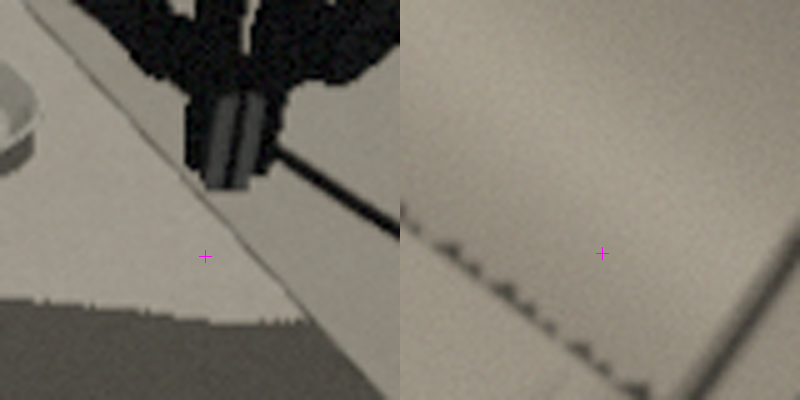

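The top view is blocked by the arm here. In the scene view the fingertips are at about (429,170), 13 px above the projected TCP at (424,183), which matches a tip some 20 mm higher than reported. A gentle touch on bare worktop will settle it.

```bash
python3 - <<'E'
from h import *
bot.move_linear([420,-290,12],rate=120); bot.wait(.2); f0=bot.observe()["wrist_force"][2]
z=12
while z>-32:
    z-=2; bot.move_linear([420,-290,z],rate=30); o=bot.observe(); f=o["wrist_force"][2]-f0
    print(z,round(o["time"],2),round(o["ee_pos"][2],2),round(f,2))
    if abs(f)>4: break
S=vision.get_image("scene")
ci=[383,150]; a=cv2.resize(S[200:300,370:470],(500,500),interpolation=cv2.INTER_CUBIC); cv2.imwrite("pics/touch.png",a[:,:,::-1])
bot.move_linear([420,-290,60],rate=120); print(bot.observe()["time"])
E
```

```text
10 10.81 9.93 -0.59
8 11.06 7.77 -0.75
6 11.31 5.81 0.13
4 11.56 3.83 0.46
2 11.81 1.83 1.4
0 12.06 -0.18 0.7
-2 12.31 -2.15 1.09
-4 12.56 -4.16 -0.07
-6 12.81 -6.15 0.98
-8 13.06 -8.16 -0.44
-10 13.31 -10.15 0.84
-12 13.56 -12.15 0.0
-14 13.81 -14.16 -0.03
-16 14.06 -16.16 -0.3
-18 14.31 -18.16 0.26
-20 14.56 -20.15 0.06
-22 14.81 -22.17 -0.91
-24 15.06 -24.16 0.07
-26 15.31 -26.16 0.29
-28 15.56 -28.16 0.76
-30 15.81 -30.17 -0.68
-32 16.06 -32.17 -0.48
17.025
```

View pics/touch.png

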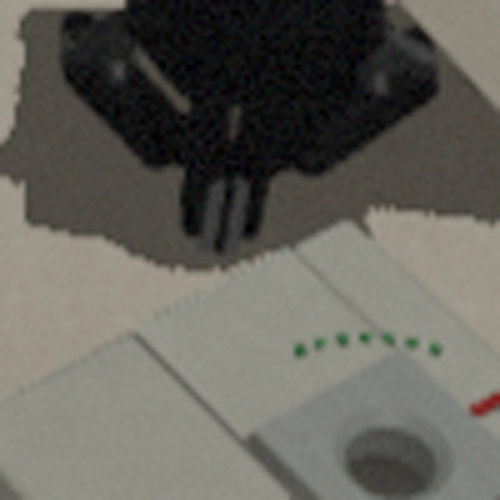

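```bash
python3 - <<'E'
from h import *
from scipy.optimize import least_squares
def proj(n,X):
    c=vision.get_calibration(n);p=np.linalg.inv(c["pose"])@[*X,1];q=c["intrinsics"]@(p[:3]*[1,-1,-1]);return q[:2]/q[2]
D=[("scene",[420.55,-289.37,150.27],(428.6,169.6)),("scene",[420,-290,-32.17],(414,249.6)),("scene",[478.5,-121.8,199.7],(468.7,231)),("top",[478.5,-121.8,199.7],(183.5,308))]
for n,X,p in D: print(n,proj(n,X),p)
for sub in (D,D[:3]):
    r=least_squares(lambda d:np.concatenate([proj(n,np.array(X)+d)-p for n,X,p in sub]),[0,0,20.]); print(r.x,r.fun)
o,d=ray("scene",(414,249.6))
for z in(-10,-5,0,5,10,20): print(onz("scene",(414,249.6),z))
# top-view rough tips
d=np.load("hold.npz");T=d["T"];g=T.mean(2)
for y in range(296,320,2): print(y,"".join("#" if v<45 else "+" if v<80 else "." for v in g[y,165:200]))
o=bot.observe();print(o["qpos"],o["ee_pos"],o["ee_rot"],o["tau"])
E
```

```text
scene [423.72 182.88] (428.6, 169.6)
scene [410.1  258.54] (414, 249.6)
scene [460.44 244.27] (468.7, 231)
top [185.36 309.52] (183.5, 308)
[-3.92 -0.5  23.81] [-0.8   0.73 -0.59 -0.69 -2.43 -0.68 -2.38  2.42]
[ 3.77 10.93 36.78] [ 0.2  -0.08 -0.01  0.13 -0.15 -0.02]
[ 415.04 -289.8   -10.  ]
[ 417.97 -286.21   -5.  ]
[ 420.9  -282.63    0.  ]
[ 423.83 -279.04    5.  ]
[ 426.75 -275.45   10.  ]
[ 432.61 -268.27   20.  ]
296 ###################+...............
298 ####################+..............
300 ####################+..............
302 ###################+...............
304 ###################+++.............
306 ####################++.............
308 #####################..............
310 ###############+++++..............+
312 ###############+++++..........+++##
314 ###############..............+#####
316 #############++............++######
318 #####......................++######
[-34.63  20.88 -11.6   57.59   0.    84.38] [ 419.43 -289.62   59.33] [-179.93   -0.01   61.  ] [ -0.   -40.58  22.51  -0.01   0.    -0.  ]
```

The scene-only fit gives tip offset ≈ (+4, +11, +37) mm from the reported TCP. That agrees with there being no contact at -32, and 37 ≈ 2 × pinch_z. In the top view the gripper's body hides the tips. I'll tilt the tool so that both cameras see the tips and triangulate properly.

```bash
cat >> h.py <<'E'
def proj(n,X):
    c=vision.get_calibration(n);p=np.linalg.inv(c["pose"])@[*X,1];q=c["intrinsics"]@(p[:3]*[1,-1,-1]);return q[:2]/q[2]
E
python3 - <<'E'
from h import *
for p in ([400,-150,260],[420,-120,300]):
  for yw in (0,30,60,-30,90):
    # tilt 35deg about world x, so the tool points to -y
    from scipy.spatial.transform import Rotation as R
    M=R.from_euler('x',-35,degrees=True)*R.from_euler('xyz',[180,0,yw],degrees=True)
    e=M.as_euler('xyz',degrees=True); q=solver.inverse_kinematics(p,e)
    if q is not None: break
  if q is not None: break
print(p,e,q,M.as_matrix()[:,2])
bot.move_linear([420,-290,150],rate=150)
bot.move_ptp(p,e); bot.wait(.4); o=bot.observe(); print(o["time"],o["ee_pos"],o["ee_rot"])
S=vision.get_image("scene");T=vision.get_image("top"); np.savez("tilt.npz",S=S,T=T)
L=[]
for n,im in(("scene",S),("top",T)):
    p=proj(n,o["ee_pos"]); x,y=np.maximum((p-[50,50]).astype(int),0); print(n,p,"crop origin",x,y)
    c=np.ascontiguousarray(im[y:y+100,x:x+100]); L.append(cv2.resize(np.clip(c*1.6,0,255).astype(np.uint8),(400,400),interpolation=cv2.INTER_CUBIC)); cv2.drawMarker(L[-1],tuple(((p-[x,y])*4+2).astype(int).tolist()),(255,0,255),0,12)
cv2.imwrite("pics/tilt.png",np.hstack(L)[:,:,::-1])
E
```

```text
[400, -150, 260] [145.   0.   0.] [   6.21    3.53  -11.77   79.03  -34.76 -172.43] [ 0.   -0.57 -0.82]
21.8917 [ 399.99 -150.02  259.98] [145.   0.  -0.]
scene [507.17 178.93] crop origin 457 128
top [193.  373.8] crop origin 142 323
```

View pics/tilt.png

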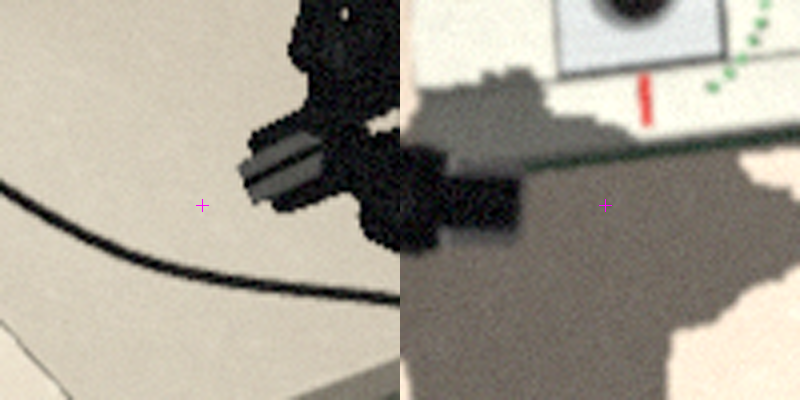

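```bash
python3 - <<'E'
from h import *
P,r=tri((518.6,174),(171.6,373.4)); print(P,r); d=P-[399.99,-150.02,259.98]
z=np.array([0,-.5736,-.8192]);y=np.array([0,-.8192,.5736]); print("tool offset z,y,x",d@z,d@y,d[0])
for k in (35,37.4,40,43): print(k,proj("scene",np.array([400,-150,260])-k*z),proj("top",np.array([400,-150,260])-k*z))
D=[([420.55,-289.37,150.27],(428.6,169.6)),([420,-290,-32.17],(414,249.6)),([478.5,-121.8,199.7],(468.7,231))]
for X,p in D: print(p,[proj("scene",np.array(X)+[0,0,k]) for k in (24,30,37)])
E
```

```text
[ 400.81 -132.53  281.81] 3.034927777716153
tool offset z,y,x -27.919361719728776 -1.8061520511111846 0.8199273274256598
35 [523.26 170.87] [168.63 373.01]
37.4 [524.42 170.29] [166.88 372.95]
40 [525.69 169.65] [164.97 372.89]
43 [527.16 168.92] [162.75 372.82]
(428.6, 169.6) [array([425.84, 171.11]), array([426.38, 168.1 ]), array([427.02, 164.54])]
(414, 249.6) [array([411.69, 249.72]), array([412.1 , 247.46]), array([412.58, 244.8 ])]
(468.7, 231) [array([463.95, 231.43]), array([464.86, 228.11]), array([465.93, 224.19])]
```

With the near edge of the 22 mm pads taken into account, all the views agree on the real tips being ≈37 mm (about 2×pinch_z) short of the reported TCP, with no lateral offset. Regrasping 37.4 mm lower. From the stand geometry, key_tip z = TCP z − 12.5 whatever the exact offset.

```bash
python3 - <<'E'
from h import *
eoat.open_jaws()
bot.move_ptp([507,-405.3,100],[180,0,61]); bot.wait(.2)
f0=bot.observe()["wrist_force"]
for z in (60,40,28,18.5):
    bot.move_linear([507,-405.3,z],rate=80); o=bot.observe(); print(z,o["time"],o["ee_pos"],o["wrist_force"]-f0)
    if abs(o["wrist_force"][2]-f0[2])>5: break
else:
    eoat.grab(70); bot.wait(.2); o=bot.observe(); print(o["time"],o["ee_pos"],o["wrist_force"]-f0,o["grip_width"])
E
```

```text
60 27.2833 [ 507.08 -405.37   60.  ] [-0.4  -0.04  0.53]
40 27.6833 [ 506.63 -405.02   39.48] [-1.68  0.75  1.54]
28 27.9833 [ 506.5  -404.92   27.35] [-0.98  0.4   1.31]
18.5 28.25 [ 506.51 -404.88   17.83] [-1.28  0.87  0.77]
29.1167 [ 507.62 -405.71   18.96] [ 0.39 -1.    2.04] 10.847815236188998
```

Width 10.8 mm: the handle is held. Lifting out, going over the lock and checking alignment.

```bash
python3 - <<'E'
from h import *
bot.move_linear([507,-405.3,65],rate=100); bot.move_linear([507,-405.3,165],rate=150)
bot.move_ptp([478.5,-121.3,150],[180,0,65]); bot.move_linear([478.5,-121.3,127],rate=60); bot.wait(.4)
o=bot.observe(); print(o["time"],o["ee_pos"],o["ee_rot"],o["wrist_force"],o["ft_torque"],o["grip_width"])
S=vision.get_image("scene");T=vision.get_image("top"); np.savez("above.npz",S=S,T=T)
L=[]
for n,im in(("scene",S),("top",T)):
    a=np.array(o["ee_pos"]); kt=proj(n,a-[0,0,12.5]); m=proj(n,[478.5,-121.3,104]); x,y=(m-[50,60]).astype(int); print(n,"tip",kt,"mouth",m,x,y)
    c=np.clip(im[y:y+100,x:x+100]*1.5,0,255).astype(np.uint8); c=cv2.resize(c,(400,400),interpolation=cv2.INTER_CUBIC)
    for p,col in((kt,(255,0,255)),(m,(0,255,255))): cv2.drawMarker(c,tuple(((p-[x,y])*4+2).astype(int).tolist()),col,0,10)
    L.append(c)
cv2.imwrite("pics/above.png",np.hstack(L)[:,:,::-1])
E
```

```text
32.5833 [ 478.67 -121.29  127.26] [179.97  -0.01  65.01] [-0.   -0.27 -1.22] [-0.04  0.02  0.03] 10.551880903616137
scene tip [449.37 285.39] mouth [448.18 290.05] 398 230
top tip [198.62 316.67] mouth [200.15 317.61] 150 257
```

View pics/above.png

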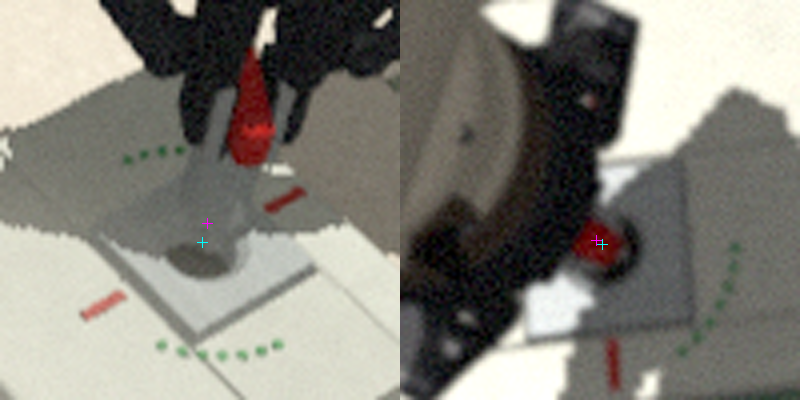

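```bash
python3 - <<'E'
from h import *
d=np.load("above.npz");S,T=d["S"],d["T"]
for r in red(S,(440,225,480,275)): print(r[:3],r[3].min(0),r[3].max(0))
a=np.array([478.67,-121.29,182.76]);u=23*np.array([np.cos(np.radians(65)),np.sin(np.radians(65)),0]);v=np.array([-u[1],u[0],0])*6/23
for s in(1,-1):
    for z in(10,-10): print(s,z,proj("scene",a+s*u+[0,0,z]),proj("scene",a+s*u+v+[0,0,z]),proj("scene",a+s*u-v+[0,0,z]))
for r in red(T,(180,300,215,335)): print("top",r[:3],r[3].min(0),r[3].max(0))
for s in(1,-1): print(proj("top",a+s*u+[0,0,10]),proj("top",a+s*u+[0,0,-10]))
g=S.mean(2)
for y in range(268,300,2): print(y,g[y,430:470].astype(int))
E
```

```text
(np.int32(25), array([462.32, 262.48]), ((462.5, 262.5), (3.0, 7.0), 90.0)) [459 261] [466 264]
1 10 [462.67 261.58] [467.37 261.58] [457.96 261.59]
1 -10 [459.78 271.62] [464.39 271.62] [455.17 271.63]
-1 10 [456.61 235.34] [461.11 235.34] [452.1  235.34]
-1 -10 [453.95 245.47] [458.37 245.47] [449.54 245.47]
[170.34 301.97] [174.16 303.99]
[202.14 318.15] [205.16 319.78]
268 [74 75 70 48 44 68 72 61 47 56 74 71 54 56 70 65 56 63 59 66 64 65 55 31
 45 44 27 32 38 35 30 27 26 36 47 62 64 66 73 76]
270 [50 65 72 70 74 74 77 75 75 75 77 76 74 74 73 60 59 59 58 62 63 65 57 60
 70 63 58 27 29 31 37 33 35 48 65 69 70 74 75 89]
272 [ 72  75  77  76  74  74  73  76  75  78  75  73  74  72  64  63  60  62
  64  66  66  66  64  67  64  69  68  62  66  63  57  60  61  86 113 100
 147 149 147 144]
274 [79 76 74 75 76 73 75 76 74 76 76 73 67 63 60 63 61 60 63 66 65 65 65 66
 63 65 60 68 65 67 66 60 67 76 75 76 74 76 75 74]
276 [77 71 78 80 75 78 78 73 72 72 67 69 67 64 63 65 63 65 68 63 70 65 67 65
 63 65 67 71 63 63 63 68 75 75 74 76 77 77 79 76]
278 [80 77 74 76 73 74 68 66 70 69 66 66 67 59 6
[... 894 characters left out ...]
29 128 129
 128 130 130 129]
292 [104  79  79  78  78  77  78  75  76  69  55  55  52  48  49  51  46  54
  55  67  69  69  71  71  68  71  75  98 109 110 114 127 127 131 131 132
 131 127 129 129]
294 [128 129 128 129 123 111 103  87 104  86  53  53  54  50  52  56  50  49
  48  48  47  50  52  59  66  71  74  97 105 109 122 133 130 126 129 128
 129 130 133 129]
296 [100 120 132 131 129 128 128 127 127 124 109  77  58  58  57  55  56  53
  55  56  52  53  50  53  56  74  85 101 102 120 127 129 132 131 130 128
 129 130 128 128]
298 [ 79  84 101 120 129 130 128 129 127 124 129 128 118  97  78  58  59  57
  58  56  59  59  57  73  83  96 111 115 132 129 128 127 128 132 132 131
 129 128 126 125]
```

The handle end is predicted at (462.7,261.6) and seen at (462.5,262.5), so the key sits in the robot frame as planned. Descending with force guard.

```bash
python3 - <<'E'
from h import *
f0=np.mean([bot.observe()["wrist_force"] for _ in range(3)],0); t0=bot.observe()["ft_torque"]
z=127
for z in (117,112,108,104.5,101.5,99.5):
    bot.move_linear([478.5,-121.3,z],rate=40); o=bot.observe(); f=o["wrist_force"]-f0
    print(z,round(o["time"],2),o["ee_pos"],f,o["ft_torque"]-t0)
    if np.linalg.norm(f)>7: break
E
```

```text
117 33.08 [ 478.08 -121.18  116.49] [ 0.71  0.57 -0.94] [-0.03  0.03  0.06]
112 33.36 [ 478.21 -121.24  111.66] [-0.63  0.2  -0.62] [-0.02  0.02  0.01]
108 33.61 [ 478.27 -121.27  107.72] [-0.22 -0.36 -1.06] [-0.04 -0.01  0.02]
104.5 33.86 [ 478.29 -121.25  104.24] [-0.55  0.19 -0.19] [-0.08  0.07  0.05]
101.5 34.11 [ 478.3  -121.25  101.25] [-0.85  0.75 -0.62] [0.02 0.01 0.08]
99.5 34.36 [ 478.39 -121.27   99.37] [-0.37 -1.25 -1.17] [-0.01  0.05  0.03]
```

```bash
cat >> h.py <<'E'
XY=[478.5,-121.3]
def go(z,yaw,rate=40):
    bot.move_linear([*XY,z],rate=rate,rotation=[180,0,yaw])
def F(n=6,dt=.02):
    L=[]
    for _ in range(n):
        bot.wait(dt); o=bot.observe(); L.append(np.r_[o["wrist_force"],o["ft_torque"][2],o["ee_pos"][2],o["ee_rot"][2]])
    return np.mean(L,0)
E
python3 - <<'E'
from h import *
f0=F(10); np.save("f0.npy",f0); print(f0)
z=98
while z>92.5:
    go(z,65); f=F(); d=f[2]-f0[2]; print(z,round(bot.observe()["time"],2),f[:4]-f0[:4],f[4])
    if d>1.7: break
    z-=.5
E
```

```text
[ 0.23  0.01 -0.82  0.   99.49 65.  ]
98 34.88 [-0.29 -0.24  0.42  0.02] 97.94524086386832
97.5 35.23 [-0.41  0.04  0.28 -0.01] 97.4970935614965
97.0 35.58 [-0.52 -0.01 -0.1   0.01] 96.98884728618474
96.5 35.92 [ 0.01 -0.29  0.   -0.01] 96.48557660274486
96.0 36.27 [-0.73 -0.31  0.27  0.  ] 95.98376434396026
95.5 36.62 [-0.25 -0.11  0.17 -0.01] 95.48577565238323
95.0 36.98 [-0.06 -0.11  0.4  -0.  ] 95.03198587605546
94.5 37.33 [-0.59 -0.06  1.92  0.  ] 94.64473441051707
```

Contact is at TCP 95, as predicted. Sweeping yaw at light press.

```bash
python3 - <<'E'
from h import *
f0=np.load("f0.npy"); z=94.4
for y in list(range(62,38,-4))+[]:
    go(z,y); f=F(5); print(y,round(bot.observe()["time"],2),round(f[2]-f0[2],2),round(f[3],3),f[4:])
go(z,66,60)
for y in range(68,94,4):
    go(z,y); f=F(5); print(y,round(bot.observe()["time"],2),round(f[2]-f0[2],2),round(f[3],3),f[4:])
E
```

```text
62 37.66 2.04 0.015 [94.45 62.07]
58 37.99 2.17 -0.004 [94.43 58.11]
54 38.33 2.78 0.001 [94.52 54.12]
50 38.66 3.0 -0.006 [94.58 50.12]
46 38.99 3.4 -0.02 [94.52 46.13]
42 39.33 4.6 -0.013 [94.58 42.13]
68 40.23 2.07 -0.012 [94.26 67.94]
72 40.56 0.2 0.02 [94.  71.9]
76 40.89 0.12 -0.001 [94.24 75.88]
80 41.23 1.67 0.002 [94.53 79.88]
84 41.56 1.94 -0.021 [94.44 83.87]
88 41.89 2.32 0.001 [94.44 87.87]
92 42.23 2.75 0.008 [94.45 91.87]
```

The push vanishes at yaw 72 to 76 and is back at 68 and 80, so the slot is at about 74°. Pushing there with a force guard.

```bash
python3 - <<'E'
from h import *
f0=np.load("f0.npy"); y=74.2
go(94.6,y,60); print(F(4)[2]-f0[2])
for z in (93.5,92.5,91.5,90,88.5,87,86,85.3,84.8,84.4,84,83.6):
    go(z,y,30); f=F(4); d=f-f0; print(z,round(bot.observe()["time"],2),d[:4],f[4:])
    if d[2]>9: break
E
```

```text
0.8705029507071634
93.5 43.07 [-0.21 -0.19  0.07 -0.01] [93.36 74.22]
92.5 43.38 [-0.54  0.21  0.19  0.01] [92.46 74.2 ]
91.5 43.7 [-0.32  0.01  0.26  0.03] [91.49 74.2 ]
90 44.02 [-0.35 -0.19  0.11  0.  ] [89.94 74.2 ]
88.5 44.33 [-0.55 -0.38 -0.04 -0.01] [88.45 74.2 ]
87 44.65 [-0.23 -0.26 -0.01  0.02] [86.95 74.2 ]
86 44.97 [-0.43 -0.29 -0.12  0.01] [85.98 74.2 ]
85.3 45.28 [-0.7   0.45  1.9  -0.03] [85.51 74.2 ]
84.8 45.6 [-1.47  0.14  3.13 -0.02] [84.98 74.2 ]
84.4 45.92 [-1.63  0.2   5.95 -0.01] [84.79 74.2 ]
84 46.23 [-2.7   0.49  8.57  0.02] [84.73 74.2 ]
83.6 46.55 [-2.89  0.76 10.34 -0.03] [84.69 74.2 ]
```

The key is home: floor at TCP 84.7, a 10 mm drop below the core face. Easing the push and turning clockwise to the stop.

```bash
python3 - <<'E'
from h import *
f0=np.load("f0.npy")
go(84.9,74.2,30)
for y in [66,58,50,42,34,26,20,16,13,11,9.5,8.5,7.5]:
    go(84.9,y,30); f=F(3); d=f-f0; print(y,round(bot.observe()["time"],2),d[:4],f[4:])
    if abs(d[3])>.6 or np.linalg.norm(d[:3])>15: break
E
```

```text
66 47.14 [-2.41  1.5   4.91  0.11] [84.8  66.16]
58 47.48 [-1.56  2.32  4.23  0.12] [84.81 58.2 ]
50 47.83 [-0.79  2.5   4.23  0.09] [84.83 50.22]
42 48.17 [-0.33  2.64  3.44  0.11] [84.86 42.22]
34 48.51 [0.61 2.9  3.42 0.13] [84.96 34.22]
26 48.85 [0.88 2.66 3.33 0.13] [85.04 26.22]
20 49.16 [2.28 2.35 2.84 0.11] [85.08 20.21]
16 49.46 [3.1  2.14 3.14 0.17] [85.1  16.17]
13 49.76 [3.5  2.1  2.9  0.18] [85.1  13.12]
11 50.06 [4.35 1.65 3.22 0.2 ] [85.09 11.08]
9.5 50.36 [4.28 2.   2.55 0.23] [85.1   9.55]
8.5 50.66 [3.92 1.75 2.53 0.21] [85.13  8.55]
7.5 50.96 [4.35 2.01 2.34 0.26] [85.1   7.55]
```

```bash
python3 - <<'E'
from h import *
eoat.open_jaws(); bot.wait(.2); bot.move_linear([*XY,150],rate=100)
bot.move_linear([330,-300,200],rate=250); bot.wait(.3); o=bot.observe(); print(o["time"],o["ee_pos"],o["wrist_force"])
S=vision.get_image("scene");T=vision.get_image("top"); np.savez("end.npz",S=S,T=T)
for r in red(T,(180,275,225,360)): print("top",r[:3])
for r in red(S,(410,240,490,320)): print("scene",r[:3])
L=[cv2.resize(im[y:y+100,x:x+100],(400,400),interpolation=cv2.INTER_CUBIC) for im,x,y in((S,400,230),(T,150,265))]
cv2.imwrite("pics/end.png",np.hstack(L)[:,:,::-1])
E
```

```text
54.0667 [ 330.42 -299.36  199.8 ] [-0.41  0.23 -1.03]
top (np.int32(18), array([198.56, 286.61]), ((198.5, 287.0), (10.0, 1.0), 90.0))
top (np.int32(223), array([193.24, 314.73]), ((193.19998168945312, 314.8999938964844), (32.38549041748047, 7.212489604949951), 81.8698959350586))
top (np.int32(19), array([202.74, 347.11]), ((202.7524871826172, 347.5247802734375), (10.945408821105957, 1.5920594930648804), 84.2894058227539))
scene (np.int32(195), array([453.32, 270.94]), ((453.3433837890625, 271.00189208984375), (7.340890884399414, 27.148263931274414), 55.61964797973633))
scene (np.int32(21), array([468.48, 279.57]), ((468.53082275390625, 279.5538330078125), (1.9845554828643799, 9.302604675292969), 60.2551155090332))
```

View pics/end.png

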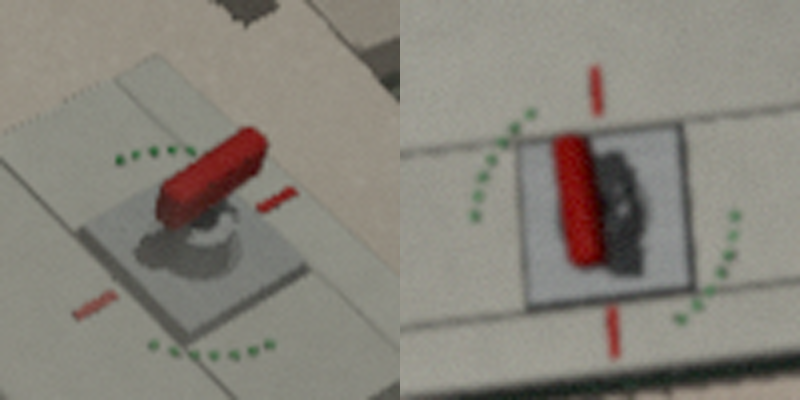

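The red handle (scene (453,271), top (193,315)) stands in line with the red bars and low on the plate. A numeric check of yaw, height and bystanders comes first, then hand-in.

```bash
python3 - <<'E'
from h import *
d=np.load("end.npz");S,T=d["S"],d["T"]
print("handle",tri((453.32,270.94),(193.24,314.73)))
r=max(red(T,(180,275,225,360)),key=lambda r:r[0]); p=r[3].astype(float)
vx,vy,x0,y0=cv2.fitLine(p.astype(np.float32),cv2.DIST_L2,0,.01,.01).ravel()
a,b=onz("top",(x0+14*vx,y0+14*vy),151),onz("top",(x0-14*vx,y0-14*vy),151); print("yaw",np.degrees(np.arctan2(*(a-b)[1::-1]))%180,"centre",(a+b)/2)
print("exp px",proj("scene",[478.5,-121.3,141]),proj("top",[478.5,-121.3,141]))
T0=cv2.imread("pics/top0.png")[:,:,::-1].astype(int); D=np.abs(T.astype(int)-T0).mean(2)
for n,(x,y) in dict(can=(222,165),jar=(320,196),balm=(446,242)).items(): print(n,D[y-28:y+28,x-28:x+28].mean())
if abs(np.degrees(np.arctan2(*(a-b)[1::-1]))%180-8.1)<6: bot.hand_in(); print("handed in",bot.observe()["time"])
E
```

```text
handle (array([ 478.26, -120.92,  146.51]), np.float64(1.1353238071304916))
yaw 12.541440277222051 centre [ 477.47 -121.5   151.  ]
exp px [452.73 273.45] [194.7  314.71]
can 2.985437925170068
jar 2.940582482993197
balm 2.300170068027211
the job is handed in; nothing more can be done
the job is handed in; nothing more can be done
```

The key is in the lock with its handle along the red marks, and I handed the job in at about 54 s of the 72 s allowed. No verdict is reported, so what follows is only my own checks.

**What happened:**
- **First grasp:** it closed on nothing. The real fingertips stop about 37 mm short of the reported tool centre point. I worked that out from the scene pictures, a tilted view from both cameras and a probe that met no table. The second grasp, 37 mm lower, held the key.
- **Finding the slot:** the key went into the hole without resistance. Turning it under a light press, the push faded between 72° and 76° yaw, so I took the slot at about 74°.
- **Pushing home:** the key dropped about 10 mm there to a solid floor. The highest wrist reading was about 11 N, during that push.
- **Turning:** I turned it clockwise to 7.5° commanded, against at most 0.26 N m, and let go.

**Last checks:**
- **Handle angle:** the top picture gives 12.5° against 8.1° for the marks. That is 0.08 rad off, within the 0.17 rad limit. The picture disagrees with the commanded angle by about 5°. I did not press on to feel a clear stop, so as not to force the key.
- **Handle position:** it sits within about 1 mm of the keyhole axis.
- **Handle height:** the pictures give 146 mm against 141 mm expected for a fully home key, a rough disagreement. The same measure read 8 mm low in the stand. The solid floor under force is my better evidence that the key is home.
- **Surroundings:** the can, jar and balm look unmoved in the pictures, and the arm was clear of everything when I handed in.

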